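Find the hidden catch of the roaster's control box

ROBOT

A 7-joint arm with a two-finger parallel gripper is mounted at the origin on the work surface. World frame = base frame: x ahead of the robot, y to its left, z up, the work surface at z = 0. Lengths are in m, angles in rad, forces in N, time in s.
With the tool pointing down it reaches from about 0.4 to 0.85 m from the base axis. Payload 4.5 kg.
Tool frame: the origin (TCP) lies on the centre line of the jaws, within the pads' length; the fingertips stand r.tips_ahead ahead of it and the grasp point (between the pads) is the TCP (r.tips_ahead is the distance from the TCP to the fingertips, in m); z points along the fingers, y is the direction in which the jaws open and shut (so a half turn about z gives the same grasp; the last joint's range is limited). The gripper opens to 88 mm and grips with 3 to 60 N. Pads are 18 mm wide; open, the fingers measure 123 mm over their backs; the gripper's body (75 mm by 187 mm) begins 45 mm behind the grasp point.
Start: joints at [-1.253, 0.689, -0.195, 1.565, 0.157, 0.902, -0.215], TCP at [0.175, 0.6, 0.258] pointing down, gripper open.
Joint ranges: [-3.01, 3.01], [-0.46, 2.08], [-1.47, 1.51], [0.13, 2.56], [-1, 4.14], [0.04, 2.09], [-2.66, 2.66]. Speed limits (rad/s): [2.57, 2.57, 3.14, 3.14, 3.14, 3.14, 3.14].

INTERFACE

Orientations are given as a unit quaternion [x, y, z, w].
In Python, from plant import r gives the robot as it stands.
- The arm moves only by the shell command python3 -m inch 'ROWS' [FORCE]. ROWS is JSON, a list of rows, each a list of 5 numbers: the shift along the world's x, y, z in units of 25 mm (1.0 is 25 mm), then the turn about the world's z in units of 6 degrees (1.0 is 6 degrees), then the finger opening in mm, from 0 to 88.1. A call has 1 to 5 rows; each row shifts and turns the commanded pose from where the row before left it; what a row does not reach is not made up. A row lasts 1/10 s, in which the tool goes at most 50 mm and 8.59 degrees, less where a joint would pass 70% of its speed; a pose out of reach is approached as far as the arm can. A call is refused whole if a number of a shift passes 1 or a number of a turn 1, either way. A call with a gripper value outside its range is refused whole. The fingers move at their own pace and stop on an object; FORCE is the grip in N (left out, the last holds). Time passes only in rows, so rows that do not move let the fingers close. It gives the time, the measured TCP pose, the force and the opening at its end, in the units of the state.
- r.get_state(): the state, without advancing time (a new reading comes with each control period).
- r.snapshot(name): name is "scene" or "top"; returns a dict with "pixels" (480x640x3 uint8, red, green, blue), "range_z" (480x640 float32, m along the optical axis (not along the pixel's ray), 0 where there is no reading), "K" (3x3 intrinsics, pixels), "k1" (the pictures are not rectified: a ray, as slopes to the right and down, at radius r is drawn at 1 + k1 r^2 times it, then the intrinsics apply), "position" and "attitude" of the camera in the world. Camera axes: x right, y up, looking along -z (the intrinsics and any distortion apply to the point x, -y, -z); pixel columns grow to the right and rows downward; lengths in m; the calibration is good to about 2 mm. A picture is of the moment at which its call begins.
- r.finish_job(): hands the job in, once; it reports no verdict.
The state is a dict: "clock": time; "q": joint angles; "qd": joint speeds; "joint_torque": joint torques, N m; "tool_pos": TCP position; "eef_rot": TCP orientation; "contact_force": force on the tool from outside, world axes, zero at the start; "moment": the same for the moment, N m; "opening": opening from 0.0 (shut) to 1.0 (fully open).
Only numpy, scipy, OpenCV 4.12 (cv2) and the standard library are available. Lean on these libraries where they do the work, as an engineer would, in place of code of your own. Each camera call takes 0.05 s, during which the arm holds its last target. There are 200 camera calls.

TASK

The service flap on top of the coffee roaster's control box is held by a concealed catch: one of the five identical sunk steel plates in the row beside it, and which one cannot be seen. Feel along the plates with the fingertips, pressing each lightly, until one gives; push that one fully home so that the flap pops ajar, then take the hand away and leave it so. Do not touch the flap, do not lean hard on anything, and do not pick up or shift the tin, bowl, jar, cup or spoon standing about.

Things in the scene. Friction and masses are not known exactly. Their poses are not given: they have to be found in the camera images.
- lid_centre (a point): centre of the top face of the control box: a fixed grey box 280 mm (x) x 420 mm (y) x 90 mm high with a flat lid. Its x axis points from the row of plates to the flap, its y axis runs along the row of plates, z is up.
- plate1 (a point): centre of the upper face of the steel plate at place 1 of 5 (65 mm from lid_centre towards -x of the box and -144 mm along y). All five plates look the same: 48 mm square, in 50 mm square recesses, upper face 2 mm below the lid, places 72 mm apart. Axes as lid_centre. Four of the plates are rigid blanks and one, at any of the five places, is the catch.
- plate2 (a point): centre of the upper face of the steel plate at place 2 of 5 (65 mm from lid_centre towards -x of the box and -72 mm along y). All five plates look the same: 48 mm square, in 50 mm square recesses, upper face 2 mm below the lid, places 72 mm apart. Axes as lid_centre.
- plate3 (a point): centre of the upper face of the steel plate at place 3 of 5 (65 mm from lid_centre towards -x of the box and +0 mm along y). All five plates look the same: 48 mm square, in 50 mm square recesses, upper face 2 mm below the lid, places 72 mm apart. Axes as lid_centre.
- plate4 (a point): centre of the upper face of the steel plate at place 4 of 5 (65 mm from lid_centre towards -x of the box and +72 mm along y). All five plates look the same: 48 mm square, in 50 mm square recesses, upper face 2 mm below the lid, places 72 mm apart. Axes as lid_centre.
- plate5 (a point): centre of the upper face of the steel plate at place 5 of 5 (65 mm from lid_centre towards -x of the box and +144 mm along y). All five plates look the same: 48 mm square, in 50 mm square recesses, upper face 2 mm below the lid, places 72 mm apart. Axes as lid_centre.
- catch (a joint): how far the catch plate is pushed in: 0 as found, 0.006 m when fully home (its face then 8 mm below the lid). It moves straight down, gives at about 5 to 8 N and stays where it is pushed. Its value does not tell at which place it is.
- flap (a joint): opening angle of the service flap: 0 shut and flush, about 0.27 rad ajar with the catch fully home. The catch drives it, in proportion to its travel.
- flap_edge (a point): middle of the flap's free edge, on its upper face. The flap is 100 mm (x) x 160 mm (y), 4 mm thick, lies flush in the lid beyond the plates (box frame: x from +20 to +120 mm) and is hinged on its far (+x) edge. The free edge, next to the plates, rises about 27 mm when it pops ajar.
- tin_mid (a point): leave alone: closed round tin, 58 mm across, 62 mm high, standing on the lid behind the plates; the point is on it, about half-way up.
- bowl_mid (a point): leave alone: white cupping bowl, 72 mm across, 45 mm high, standing on the lid behind the plates; the point is on it, about half-way up.
- jar_mid (a point): leave alone: closed bean jar, 76 mm across, 120 mm high, standing on the table beside the box; the point is on it, about half-way up.
- cup_mid (a point): leave alone: white cup, 72 mm across, 80 mm high, standing on the table beside the box; the point is on it, about half-way up.
- scoop_mid (a point): leave alone: sample spoon lying on the table beside the box; the point is on it, about half-way up.

How it is judged:
On the way:
1. the catch plate is pushed fully home by the fingers (value of joint catch above 0.005 m and contact force between the fingers and anything else above 1 N), for 0.05 s.
At the end, for the whole second after the job is handed in: The catch is pushed in at least 4.8 mm of its 6 mm and stays there, the flap stands ajar by more than 0.2 rad and is at rest, and each of the five things standing about is within 25 mm of where it was (value of joint catch between 0.0048 and 0.0075 m and value of joint flap above 0.2 rad and velocity of joint flap between -0.05 and 0.05 rad/s and distance of each of tin_mid, bowl_mid, jar_mid, cup_mid, scoop_mid from where it was at the start of the episode below 0.025 m); the robot touches nothing.
It fails at once if the hand touches or pries the flap (contact force between any of the arm, the fingers and flap above 1 N).
It fails at once if the hand leans hard on something (over 100 N) (contact force between the fingers and anything else above 100 N).
It fails at once if one of the things standing about is lifted, knocked or shifted by more than 25 mm (distance of any of tin_mid, bowl_mid, jar_mid, cup_mid, scoop_mid from where it was at the start of the episode above 0.025 m).
It also fails if it takes over 54 s, if anything falls off the work surface, if the arm or the gripper's body presses on something with over 40 N, if the wrist force passes 120 N, or if a joint passes its speed limit or range.

## Working session

There is one attempt and no reset: what is moved stays moved. The work goes in short steps, Python scripts to look and compute and a shell command to move; the robot and the scene stay as the last step left them, time stands still between calls to the robot, and variables do not carry over. Pictures are saved under pics/ and viewed, about 8 in all and at most 12, crops included, and the job is handed in when it is done.

```bash
ls; mkdir -p pics
python3 - <<'E'
from plant import r
import cv2,numpy as np
s=r.get_state();print(s, r.tips_ahead)
for n in("scene","top"):
    c=r.snapshot(n);cv2.imwrite(f"pics/{n}0.png",c["pixels"][...,::-1]);np.savez(f"pics/{n}0.npz",**c)
    print(n,c["K"],c["k1"],c["position"],c["attitude"])
E
```

```text
pics
{'clock': 0.0, 'q': array([-1.2532    ,  0.68997986, -0.19453015,  1.56633461,  0.1572918 ,
        0.90250106, -0.21510965]), 'qd': array([ 0.00105372, -0.00097529, -0.0003973 ,  0.00025297,  0.00111147,
       -0.00032722,  0.0001556 ]), 'joint_torque': array([ 5.84260179e-04, -5.27563226e+01, -1.26666751e+00, -1.53433764e+01,
       -5.25796122e-02,  6.43074804e-03,  1.59351248e-04]), 'tool_pos': array([0.17486976, 0.59941735, 0.25691549]), 'eef_rot': array([ 1.41382313e-01,  9.89954647e-01, -9.12766931e-04, -7.13281745e-05]), 'contact_force': array([-0.12754676, -0.68852604,  0.97573604]), 'moment': array([-0.00719471, -0.01182628, -0.05963498]), 'opening': 1.0019030389223693} 0.019
scene [[510.35504152   0.         323.6141647 ]
 [  0.         510.35504152 242.30083987]
 [  0.           0.           1.        ]] -0.1422862514014121 [ 1.26888948 -0.25574626  0.9324502 ] [0.30188394 0.19760613 0.53108099 0.76666218]
top [[614.87676124   0.         328.60499955]
 [  0.         614.87676124 235.74220014]
 [  0.           0.           1.        ]] -0.04414364990304515 [0.24216532 0.00757428 1.5236692 ] [-0.07299147  0.07462851  0.70742304 -0.69903897]
```

View pics/top0.png

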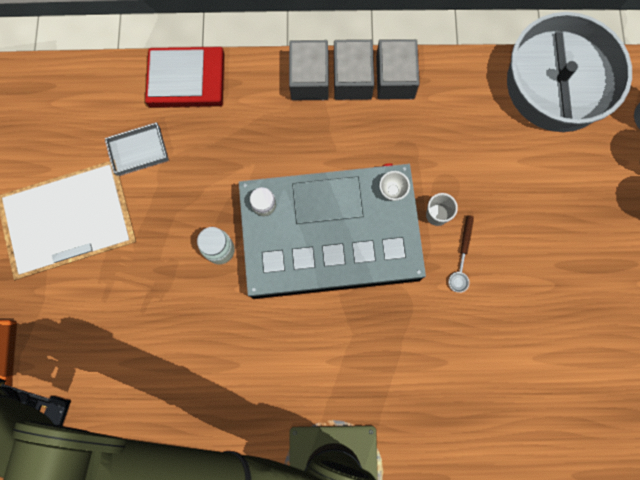

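View pics/scene0.png

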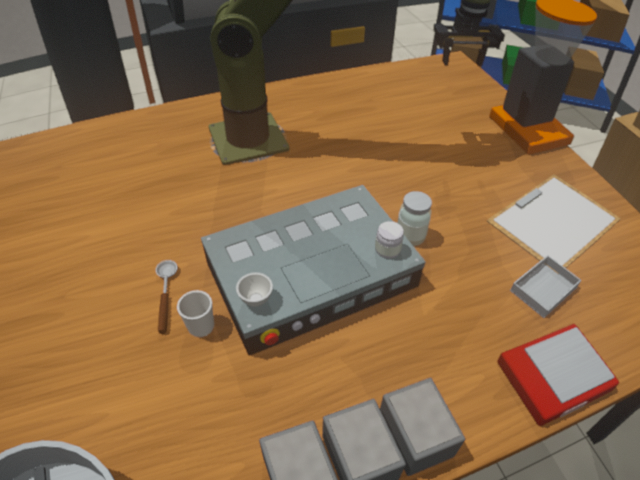

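The top view shows the five plates in a row from (273,261) to (393,248), with the flap at (328,200). The tin (262,201) and bowl (394,185) stand on the lid. The jar (214,243), cup (441,208) and spoon (462,255) stand beside the box. The scene view agrees.

```bash
cat > h.py <<'E'
import numpy as np,cv2
from scipy.spatial.transform import Rotation as R
def world(c,u,v,z=None,d=None):
    K=c["K"];k=float(c["k1"]);p=cv2.undistortPoints(np.array([[[u,v]]],float),K,np.array([k,0,0,0,0]))[0,0]
    ray=R.from_quat(c["attitude"]).apply([p[0],-p[1],-1]);o=c["position"]
    return o+ray*(d if d is not None else (z-o[2])/ray[2])
E
python3 - <<'E'
from h import *
for n,px in(("top",[(273,261),(303,258),(333,255),(363,251),(393,248)]),("scene",[(355,212),(327,221),(299,231),(270,240),(239,251)])):
    c=dict(np.load(f"pics/{n}0.npz"));g=cv2.cvtColor(c["pixels"],cv2.COLOR_RGB2HSV)
    m=((g[...,2]>175)&(g[...,1]<45)).astype(np.uint8)
    N,L,S,C=cv2.connectedComponentsWithStats(m,connectivity=4)
    P=[]
    for u,v in px:
        l=L[v,u];uv=C[l] if l else (u,v)
        d=np.median(c["range_z"][v-3:v+4,u-3:u+4])
        wz=world(c,*uv,z=.088);wd=world(c,*uv,d=d);P.append(wz);print(n,l,S[l,4],np.round(uv,1),wz.round(4),wd.round(4))
    P=np.array(P);D=P[0]-P[4];print("pitch",np.linalg.norm(D)/4,"yaw deg",np.degrees(np.arctan2(-D[0],D[1])),P.mean(0))
E
```

```text
top 50 383 [272.8 260.9] [0.4875 0.1352 0.088 ] [0.4873 0.1351 0.089 ]
top 49 380 [303.  257.7] [0.4944 0.0637 0.088 ] [0.4945 0.0638 0.0875]
top 48 367 [333.3 254.6] [ 0.501  -0.0081  0.088 ] [ 0.501  -0.0081  0.0881]
top 46 376 [363.5 251.3] [ 0.5081 -0.08    0.088 ] [ 0.5078 -0.0799  0.0893]
top 45 378 [393.5 248.1] [ 0.5149 -0.1515  0.088 ] [ 0.5149 -0.1514  0.0884]
pitch 0.07199832327602061 yaw deg 5.473367682210312 [ 0.5011845  -0.00813496  0.088     ]
scene 25 230 [353.5 211.9] [0.49   0.1345 0.088 ] [0.4897 0.1347 0.0876]
scene 27 222 [326.9 220.6] [0.4959 0.0647 0.088 ] [0.4959 0.0647 0.088 ]
scene 0 291836 [299 231] [ 0.5051 -0.0072  0.088 ] [ 0.5047 -0.0071  0.0876]
scene 29 180 [266.5 242.3] [ 0.5131 -0.0868  0.088 ] [ 0.5094 -0.086   0.0838]
scene 30 279 [239. 251.] [ 0.5171 -0.1513  0.088 ] [ 0.5163 -0.1512  0.087 ]
pitch 0.07177003404862047 yaw deg 5.4165401669425 [ 0.50425305 -0.00920453  0.088     ]
```

```bash
python3 -m inch '[[0.6,-0.93,0,0.18,0],[0.6,-0.93,0,0.18,0],[0.6,-0.93,0,0.18,0],[0.6,-0.93,0,0.18,0],[0.6,-0.93,0,0.18,0]]' 20
python3 -m inch '[[0.6,-0.93,0,0.18,0],[0.6,-0.93,0,0.18,0],[0.6,-0.93,0,0.18,0],[0.6,-0.93,0,0.18,0],[0.6,-0.93,0,0.18,0]]'
```

```text
clock: 0.6
tool_pos: [0.2504, 0.4825, 0.2574]
eef_rot: [0.094, 0.996, -0.0, -0.0]
contact_force: [-0.1, 0.2, 0.1]
opening: 0.572
clock: 1.1
tool_pos: [0.3254, 0.3663, 0.2575]
eef_rot: [0.047, 0.999, -0.0, -0.0]
contact_force: [0.1, 0.4, -0.4]
opening: 0.115
```

Run:
```python
from h import *
c=dict(np.load("pics/top0.npz"));yaw=np.radians(5.45);ex=np.array([np.cos(yaw),np.sin(yaw)]);ey=np.array([-ex[1],ex[0]])
lid=np.array([.502,-.0085])+.065*ex
for n,u,v in(("tin",262,196),("bowl",394,181),("jar",212,238),("flap near L",297,223),("flap near R",363,217)):
    w=world(c,u,v,d=np.median(c["range_z"][v-2:v+3,u-2:u+3]));d=w[:2]-lid;print(n,w.round(3),"box",(d@ex).round(3),(d@ey).round(3))
```

```text
tin [0.629 0.156 0.152] box 0.077 0.151
bowl [ 0.676 -0.157  0.105] box 0.094 -0.164
jar [0.538 0.275 0.119] box -0.002 0.279
flap near L [0.579 0.078 0.09 ] box 0.019 0.079
flap near R [ 0.591 -0.081  0.091] box 0.017 -0.08
```

```bash
python3 -m inch '[[0.65,-0.92,0,0.18,0],[0.65,-0.92,0,0.18,0],[0.65,-0.92,0,0.18,0],[0.65,-0.92,0,0.18,0],[0.65,-0.92,0,0.18,0]]'
python3 -m inch '[[0.65,-0.92,-0.6,0.18,0],[0.65,-0.92,-0.6,0.18,0],[0.65,-0.92,-0.6,0.18,0],[0.65,-0.92,-0.6,0.18,0],[0.65,-0.92,-0.6,0.18,0]]'
python3 -m inch '[[0,0,-0.6,0,0],[0,0,-0.6,0,0],[0,0,-0.4,0,0],[0,0,0,0,0]]'
python3 - <<'E'
from plant import r
import cv2
c=r.snapshot("scene");cv2.imwrite("pics/s1.png",cv2.resize(c["pixels"][150:300,180:460,::-1],(784,420),interpolation=cv2.INTER_CUBIC))
s=r.get_state();print(s["tool_pos"],s["eef_rot"],s["contact_force"])
E
```

```text
clock: 1.6
tool_pos: [0.4066, 0.2514, 0.2575]
eef_rot: [0.0, 1.0, -0.0, -0.0]
contact_force: [-0.3, -0.3, -0.0]
opening: 0.004
clock: 2.1
tool_pos: [0.4879, 0.1364, 0.1819]
eef_rot: [-0.047, 0.999, -0.0, -0.0]
contact_force: [0.5, -0.2, 0.5]
opening: 0.008
clock: 2.5
tool_pos: [0.4866, 0.1373, 0.1416]
eef_rot: [-0.047, 0.999, -0.0, -0.001]
contact_force: [-0.5, 0.1, -0.5]
opening: 0.003
[0.48707922 0.13763639 0.14235732] [-4.68770078e-02  9.98900468e-01 -1.52271977e-04 -6.15281357e-04] [ 0.44240851  0.52401041 -0.1797122 ]
```

View pics/s1.png

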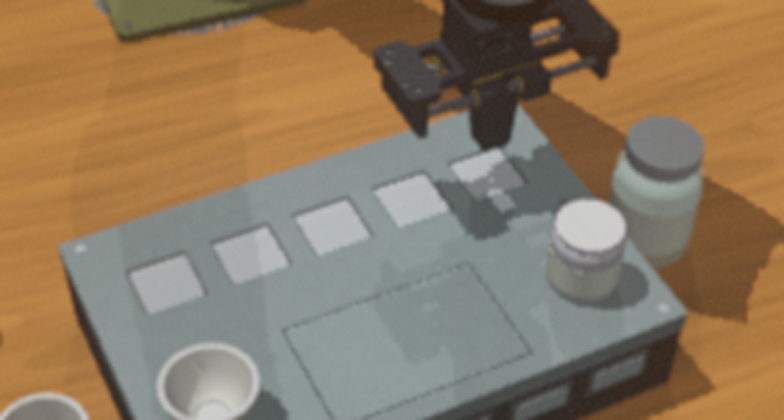

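The crop shows the closed fingertips (495,135) over plate 5 (487,170), clear of the tin (588,245). I'll go down lightly from here.

```bash
python3 -m inch '[[0,0,-0.4,0,0],[0,0,-0.4,0,0],[0,0,-0.3,0,0],[0,0,-0.1,0,0],[0,0,0,0,0]]'
python3 -m inch '[[0,0,-0.06,0,0],[0,0,-0.06,0,0],[0,0,0,0,0]]'
python3 -m inch '[[0,0,-0.06,0,0],[0,0,0,0,0]]'
```

```text
clock: 3.05
tool_pos: [0.4872, 0.1375, 0.1122]
eef_rot: [-0.047, 0.999, -0.0, -0.0]
contact_force: [0.2, -0.4, 0.8]
opening: 0.007
clock: 3.35
tool_pos: [0.4875, 0.1375, 0.1098]
eef_rot: [-0.047, 0.999, 0.0, 0.0]
contact_force: [-0.0, -0.7, 0.7]
opening: 0.005
clock: 3.55
tool_pos: [0.4875, 0.1375, 0.1082]
eef_rot: [-0.047, 0.999, 0.0, -0.0]
contact_force: [-0.3, 0.4, 0.7]
opening: 0.003
```

```bash
for i in 1; do python3 -m inch '[[0,0,-0.06,0,0],[0,0,0,0,0]]'; python3 -m inch '[[0,0,-0.06,0,0],[0,0,0,0,0]]';  done
```

```text
clock: 3.75
tool_pos: [0.4876, 0.1375, 0.1068]
eef_rot: [-0.047, 0.999, 0.0, 0.0]
contact_force: [-0.3, -0.1, 1.2]
opening: 0.006
clock: 3.95
tool_pos: [0.4876, 0.1375, 0.1054]
eef_rot: [-0.047, 0.999, 0.0, 0.0]
contact_force: [-0.5, -0.2, 3.3]
opening: 0.005
```

```bash
python3 -m inch '[[0,0,-0.06,0,0],[0,0,0,0,0]]'; python3 -m inch '[[0,0,-0.06,0,0],[0,0,0,0,0]]'
```

```text
clock: 4.15
tool_pos: [0.4876, 0.1375, 0.1039]
eef_rot: [-0.047, 0.999, 0.0, 0.0]
contact_force: [0.8, -0.9, 3.9]
opening: 0.006
clock: 4.35
tool_pos: [0.4876, 0.1376, 0.1024]
eef_rot: [-0.047, 0.999, 0.0, 0.0]
contact_force: [-0.0, -0.3, 4.4]
opening: 0.006
```

Plate 5 gives: the force holds at about 4 N while the tip goes on down. I'll push it home until the force rises.

```bash
python3 -m inch '[[0,0,-0.06,0,0],[0,0,0,0,0]]'; python3 -m inch '[[0,0,-0.06,0,0],[0,0,0,0,0]]'
```

```text
clock: 4.55
tool_pos: [0.4876, 0.1375, 0.1014]
eef_rot: [-0.047, 0.999, -0.0, 0.0]
contact_force: [-0.2, 0.2, 10.5]
opening: 0.003
clock: 4.75
tool_pos: [0.4876, 0.1376, 0.1013]
eef_rot: [-0.047, 0.999, -0.0, 0.001]
contact_force: [-4.4, -1.5, 24.8]
opening: 0.003
```

It has hit a hard stop at 25 N, after about 5.5 mm of travel. I'll look at the flap before lifting.

Run:
```python
from plant import r
import cv2
c=r.snapshot("scene");cv2.imwrite("pics/s2.png",cv2.resize(c["pixels"][150:300,180:460,::-1],(784,420),interpolation=cv2.INTER_CUBIC))
print(r.get_state()["contact_force"])
```

```text
[-3.64842223 -0.89234774 25.51366045]
```

View pics/s2.png

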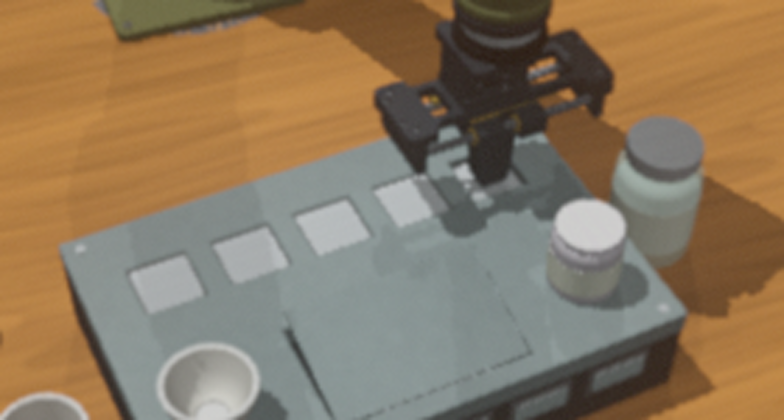

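The flap is up, with its free edge at about (285,320) to (470,250) raised and a gap at its left side, and the objects are unmoved. Next I'll lift straight up and back away.

```bash
python3 -m inch '[[0,0,0.3,0,0],[0,0,0.8,0,0],[0,0,0.8,0,0],[0,0,0.8,0,0],[0,0,0.8,0,0]]'; python3 -m inch '[[-0.4,0.6,0.6,0,0],[-0.5,0.9,0.6,0,0],[-0.5,0.9,0.6,0,0],[-0.5,0.9,0.3,0,0],[-0.5,0.9,0,0,0]]'
python3 -m inch '[[-0.4,0.9,0,0,0],[-0.4,0.9,0,0,0],[-0.4,0.9,0,0,0],[0,0,0,0,0],[0,0,0,0,0]]'
python3 - <<'E'
from plant import r
from h import *
c=r.snapshot("scene");cv2.imwrite("pics/s3.png",cv2.resize(c["pixels"][150:350,140:460,::-1],(800,500),interpolation=cv2.INTER_CUBIC))
t=r.snapshot("top");a=dict(np.load("pics/top0.npz"))
yaw=np.radians(5.45);ex=np.array([np.cos(yaw),np.sin(yaw)]);lid=np.array([.502,-.0085])+.065*ex
Q=[]
for v in range(178,228,3):
    w=world(t,328,v,d=float(t["range_z"][v-1:v+2,326:331].mean()));Q.append([(w[:2]-lid)@ex,w[2]])
Q=np.array(Q);print((Q*1000).round().tolist())
f=(Q[:,0]>.03)&(Q[:,0]<.115);print("flap rad",-np.arctan(np.polyfit(Q[f,0],Q[f,1],1)[0]))
for n,u,v in(("p5",273,261),("p4",303,258),("p3",333,255),("p2",363,251),("p1",393,248)):
    f=lambda c:world(c,u,v,d=float(c["range_z"][v-5:v+6,u-5:u+6].mean()))[2]*1000
    print(n,"before/after mm",round(f(a),1),round(f(t),1))
print(r.get_state()["contact_force"])
E
```

```text
clock: 5.3
tool_pos: [0.4872, 0.1374, 0.1872]
eef_rot: [-0.047, 0.999, 0.0, -0.0]
contact_force: [-0.4, -0.3, -0.9]
opening: 0.004
clock: 5.8
tool_pos: [0.4262, 0.2449, 0.2402]
eef_rot: [-0.047, 0.999, 0.001, 0.001]
contact_force: [-0.3, 0.4, 0.4]
opening: 0.004
clock: 6.3
tool_pos: [0.3964, 0.3104, 0.239]
eef_rot: [-0.048, 0.999, -0.0, -0.0]
contact_force: [0.9, -0.7, 0.4]
opening: 0.006
[[123.0, 90.0], [115.0, 91.0], [107.0, 93.0], [98.0, 97.0], [91.0, 98.0], [82.0, 101.0], [74.0, 103.0], [67.0, 104.0], [59.0, 107.0], [51.0, 108.0], [43.0, 112.0], [35.0, 114.0], [27.0, 115.0], [29.0, 79.0], [-1.0, 175.0], [-11.0, 185.0], [4.0, 89.0]]
flap rad 0.2628101266155397
p5 before/after mm 100.0 105.6
p4 before/after mm 87.8 111.8
p3 before/after mm 88.5 99.9
p2 before/after mm 100.4 88.5
p1 before/after mm 112.0 111.8
[-0.30083822 -0.21260692 -0.75031325]
```

View pics/s3.png

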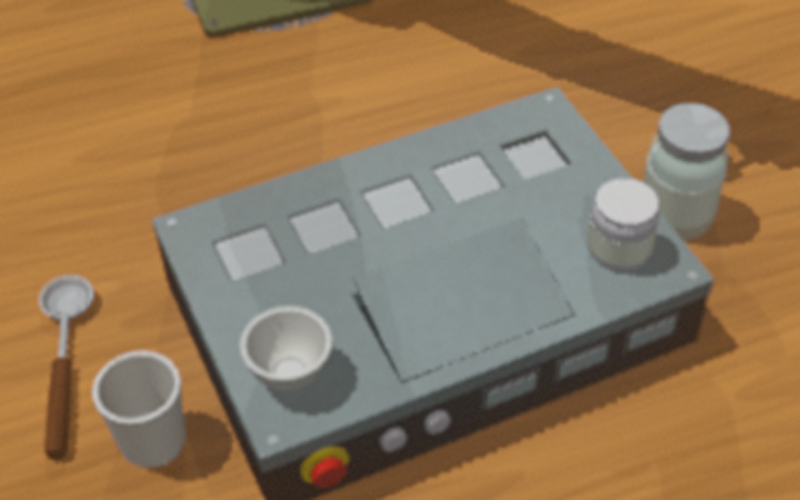

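The picture shows plate 5 (535,155) clearly sunk, the flap (465,300) ajar, every object in place and the hand away. The range fit puts the flap at 0.26 rad, so I'm handing it in.

```bash
python3 -c "
from plant import r
print(r.finish_job())"
```

```text
the job is handed in; nothing more can be done
None
```

The catch was plate 5, the first one I pressed, so I did not press the other four. It gave at about 4 N and came to a hard stop after about 5.5 mm of travel, where I pressed it to about 25 N. I then lifted straight up and moved the hand well clear at about 6 s on the clock, and handed the job in.

**Last checks:**
- **Flap:** the range image puts it at about 0.26 rad, with the free edge about 25 mm above the lid.
- **Plate 5:** it is visibly sunk in the last picture.
- **Objects:** the tin, bowl, jar, cup and spoon look unmoved. I judged this by eye and did not measure it.
- **Hand:** the force reading is about zero, so it is touching nothing.

**Disagreements:**
- **Plate heights:** the before/after heights from the top camera were useless because of range dropouts. The catch depth therefore rests on the fingertip travel, the hard stop and the flap angle.
- **Give force:** the plate gave at about 4 N, slightly below the stated 5 to 8 N.

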